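# Hang the dowel scoop in the blue pail

## Task

Hang the little steel scoop on the blue pail of dowel pins: its hook over the pail's rim, with the cup inside the pail and the tail of the hook outside. It may hang anywhere round the rim, roughly upright and clear of the bottom, and must stay there once you let go.

Things in the scene. Friction and masses are not known exactly. Their poses are not given: they have to be found in the camera images.
- scoop: Loose steel scoop, 0.16 kg, 150 mm high, standing upright. Origin: centre of the cup's underside; z up; hook on its -x side. Cup 40 x 40 x 34 mm high. On the cup's -x side a flat shank (x -24 to -20 mm, 24 mm wide) rises to z 84 mm, where it bends over into the hook. On top, to be gripped from above: a wooden grip 22 mm (x) by 26 mm (y), centred at x -22, y 0, from z 84 to 150 mm.
- scoop_hook (a point): Middle of the underside of the hook's crown, at (-34, 0, 80) mm in the scoop's frame (same axes): the point to bring over the pail wall. The hook opens downward; gap 20 mm (scoop x -44 to -24 mm), strip 24 mm wide; its tail, 4 mm thick, runs down to z 60 mm, then a lip flares outward to x -60, z 44 mm.
- blue_pail: Blue round open pail with wooden dowel pins in the bottom (up to 22 mm high), standing firmly fixed. Origin: centre of its underside, z up. Height 110 mm; wall 4 mm thick; outer radius 62 mm at the rim and 57 mm at the foot, so the middle of the wall at the rim is 60 mm from the axis.
- red_pail: Red pail of the same shape and size, empty, also fixed; a bystander. The two pails may stand either way round.

How it is judged (in metres and radians):
At the end, for the whole second after the job is handed in: Scoop hanging at rest on the blue pail: hook crown 45 to 75 mm from the pail's axis and 100 to 125 mm high, centre of the cup's underside within 46 mm of the axis and over 20 mm above the table, scoop leaning less than 0.30 rad (17 degrees) (horizontal distance between scoop_hook and blue_pail between 0.045 and 0.075 m and horizontal distance between scoop and blue_pail below 0.046 m and height (world z) of scoop_hook between 0.1 and 0.125 m and height (world z) of scoop above 0.02 m and angle between scoop's own z axis and vertical below 0.3 rad and linear speed of scoop below 0.02 m/s); the robot touches nothing.
It also fails if it takes over 35 s, if anything falls off the work surface, if the arm or the gripper's body presses on something with over 40 N, if the wrist force passes 120 N, or if a joint passes its speed limit or range.

## Robot

A 6-joint arm with a two-finger parallel gripper is mounted at the origin on the work surface; the furniture and walls round the work are solid. World frame = base frame: x ahead of the robot, y to its left, z up, the work surface at z = 0. Lengths are in m, angles in degrees, forces in N, time in s.
With the tool pointing down it reaches from about 0.35 to 0.875 m from the base axis. Payload 4.2 kg.
Tool frame: the origin (TCP) lies between the finger pads; the fingertips stand 17 mm ahead of it and the grasp point (between the pads) lies 2 mm behind it; z points along the fingers, y is the direction in which the jaws open and shut (so a half turn about z gives the same grasp; the last joint's range is limited). The gripper opens to 87 mm and grips with 3 to 60 N. Pads are 19 mm wide; open, the fingers measure 117 mm over their backs; the gripper's body (75 mm by 190 mm) begins 51 mm behind the grasp point.
Start: joints at [82.941, 22.042, 0.453, 0, -68.411, -14.817], TCP at [0.233, 0.58, 0.24] pointing down, gripper open.
Joint ranges: [-179.83, 179.83], [-69.29, 118.12], [-61.27, 80.66], [-181.25, 117.63], [-171.15, -9.14], [-177.46, 177.46]. Speed limits (degrees/s): [159.86, 159.86, 180, 180, 180, 180].

## Interface

Orientations are given as a 3x3 rotation matrix whose columns are the frame's x, y, z axes.
In Python, from station import r gives the robot as it stands.
- The arm moves only by the shell command python3 -m creep 'ROWS'. ROWS is JSON, a list of rows, each a list of 7 numbers: the opening, from 0 (shut) to 1 (fully open), then the shift along the tool's x, y, z scaled (see below), then the turn, a rotation vector about the tool's x, y, z scaled (see below). A call has 1 to 5 rows; each row is the pose to reach, as a shift and turn from the pose measured when the call began, along the tool's axes at that moment, turning the shorter way round; what a row does not reach only later rows make up. The controller multiplies each number of a shift by 300 mm and each number of a turn by 180 degrees. A row lasts 1/12 s, in which the tool goes at most 41.7 mm and 7.16 degrees, less where a joint would pass 70% of its speed; a pose out of reach is approached as far as the arm can. A call with a number of a shift or a turn outside -1 to 1 is refused whole. A call with a gripper value outside its range is refused whole. The fingers move at their own pace and stop on an object; the grip force is fixed at half the most. Time passes only in rows, so rows that repeat a pose let the fingers close. It gives the time, the measured TCP pose, the force and the opening at its end, in the units of the state.
- r.sense(): the state, without advancing time (a new reading comes with each control period).
- r.capture(name): name is "scene" or "top"; returns the picture (480x640x3 uint8, blue, green, red); there is no depth.
- r.camera_model(name): a dict with "mtx" (3x3 intrinsics, pixels), "R" (3x3) and "t" (3): a world point X has camera coordinates R X + t. Camera axes: x right, y down, z forward; pixel columns grow to the right and rows downward; lengths in m; the calibration is good to about 2 mm. A picture is of the moment at which its call begins. camera_model takes no time and is no camera call.
- r.finish_job(): hands the job in, once; it reports no verdict.
Trained networks look in the newest picture that a camera, given by its name, has taken for a name from the list of things; names that differ only in an ending like _2 or _b are one class to them, and where a whole thing is asked for, a point or a joint stands for the part that bears it (a point fixed in the world has none). Each returns a list of dicts, best first, with "score" (0 to 1); they miss things now and then, are a little off and sometimes report something else, mostly with a low value. They report only what shows in the picture. A call takes as long as a camera call.
- r.recognise(camera, target): "rect" ([left, top, right, bottom] as shares, 0 to 1, of the picture: columns of its width, rows of its height, round what is visible of it).
- r.outline_of(camera, target): "pixels" (480x640 bool, what is visible of it) and "rect" ([left, top, right, bottom] as shares, 0 to 1, of the picture: columns of its width, rows of its height, round what is visible of it).
The state is a dict: "time_s": time; "joints": joint angles; "joint_velocities": joint speeds; "effort": joint torques, N m; "tcp_pos": TCP position; "ee_rot": TCP orientation; "wrist_force": force on the tool from outside, world axes, zero at the start; "moment": the same for the moment, N m; "gripper_width": opening from 0.0 (shut) to 1.0 (fully open).
Only numpy, scipy, OpenCV 4.12 (cv2) and the standard library are available. Lean on these libraries where they do the work, as an engineer would, in place of code of your own. Each camera call takes 0.05 s, during which the arm holds its last target.

## Working session

There is one attempt and no reset: what is moved stays moved. The work goes in short steps, Python scripts to look and compute and a shell command to move; the robot and the scene stay as the last step left them, time stands still between calls to the robot, and variables do not carry over. Pictures are saved under pics/ and viewed, and the job is handed in when it is done.

```bash
ls; mkdir -p pics; python3 - <<'E'
from station import r
import cv2,numpy as np
s=r.sense();print(s['time_s'],s['tcp_pos'],np.round(s['ee_rot'],3).tolist(),s['gripper_width'],s['wrist_force'])
for c in('scene','top'):
    im=r.capture(c);cv2.imwrite(f'pics/{c}0.png',im)
    m=r.camera_model(c);print(c,np.round(m['mtx'],1).tolist(),np.round(m['R'],3).tolist(),np.round(m['t'],3).tolist(), (-np.array(m['R']).T@m['t']).round(3))
    for t in('scoop','blue_pail','red_pail'):
        for d in r.recognise(c,t)[:3]: print(t,round(d['score'],2),(np.array(d['rect'])*[640,480,640,480]).round(1))
print(r.sense()['time_s'])
E
```

```text
pics
0.0 [0.23263133 0.57948177 0.2384521 ] [[0.928, -0.373, -0.001], [-0.373, -0.928, -0.002], [0.0, 0.002, -1.0]] 0.9968630401989617 [ 0.55528566 -0.22210438 -0.70900048]
scene [[584.1, 0.0, 326.5], [0.0, 584.1, 240.7], [0.0, 0.0, 1.0]] [[-0.793, -0.609, -0.017], [-0.251, 0.351, -0.902], [0.556, -0.711, -0.431]] [0.352, 0.217, 0.568] [0.018 0.542 0.447]
scoop 0.95 [307.3 213.6 351.8 316.6]
red_pail 0.91 [361.5 176.9 438.  263.3]
top [[508.5, 0.0, 319.9], [0.0, 508.5, 236.5], [0.0, 0.0, 1.0]] [[0.107, -0.994, 0.006], [-0.969, -0.106, -0.224], [0.223, 0.018, -0.975]] [-0.14, 0.491, 0.822] [ 0.307 -0.102  0.912]
scoop 0.77 [254.2 240.2 297.9 287.1]
blue_pail 0.92 [254.2 151.1 336.1 234. ]
red_pail 0.59 [370.3 221.  448.6 299.4]
0.4
```

View pics/scene0.png

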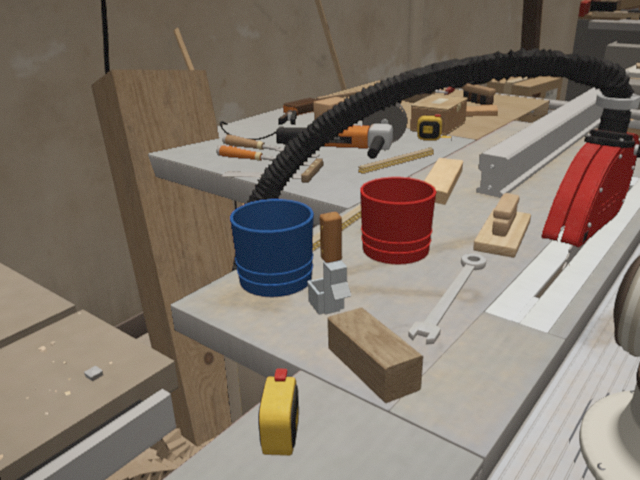

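View pics/top0.png

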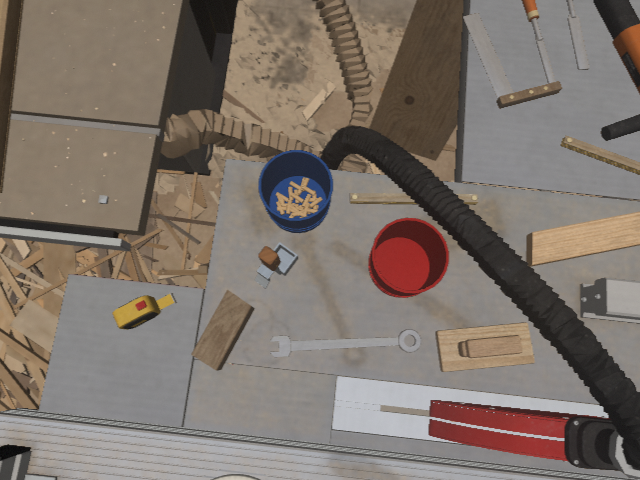

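The scene picture shows the blue pail at about (273,245) and the red one at (397,220). The scoop stands at (328,270) with its brown grip on top. In the top view the pail rim is around (297,190), the grip is at (268,258) and the cup is at (286,260). A black hose passes just beyond the blue pail. Next I'll fit models to the outlines.

```bash
cat > fit.py <<'E'
import numpy as np,cv2
from scipy.optimize import minimize
def box(x0,x1,y0,y1,z0,z1):
    return np.array([[x,y,z] for x in(x0,x1) for y in(y0,y1) for z in(z0,z1)])/1e3
SC=[box(-20,20,-20,20,0,34),box(-24,-20,-12,12,0,84),box(-48,-20,-12,12,80,84),box(-48,-44,-12,12,60,84),
 np.array([[x,y,z] for x,z in((-48,60),(-44,60),(-60,44),(-57,43)) for y in(-12,12)])/1e3,box(-33,-11,-13,13,84,150)]
a=np.linspace(0,2*np.pi,60,endpoint=False)
PAIL=[np.vstack([np.c_[.057*np.cos(a),.057*np.sin(a),0*a],np.c_[.062*np.cos(a),.062*np.sin(a),0*a+.11]])]
def proj(m,X):
    c=X@np.array(m['R']).T+m['t'];p=c@np.array(m['mtx']).T;return p[:,:2]/p[:,2:]
def sil(m,parts,R,t,S=4):
    im=np.zeros((480*S//2,640*S//2),np.uint8);k=S/2
    for P in parts:
        h=cv2.convexHull(((proj(m,P@R.T+t)+.5)*k-.5).astype(np.float32))
        cv2.fillConvexPoly(im,np.round(h*16).astype(np.int32),1,shift=4)
    return cv2.resize(im.astype(np.float32),(640,480),interpolation=cv2.INTER_AREA)
def Rz(y): return np.array([[np.cos(y),-np.sin(y),0],[np.sin(y),np.cos(y),0],[0,0,1]])
def cost(p,views,parts,yaw=True):
    c=0
    for m,mask in views:
        s=sil(m,parts,Rz(p[2]) if yaw else np.eye(3),np.array([p[0],p[1],0]))
        c+=1-np.minimum(s,mask).sum()/np.maximum(s,mask).sum()
    return c/len(views)
def ground(m,uv,z):
    R=np.array(m['R']);C=-R.T@m['t'];d=R.T@np.linalg.inv(m['mtx'])@[uv[0],uv[1],1]
    return C+d*(z-C[2])/d[2]
E
cat > look.py <<'E'
from station import r
import cv2,numpy as np
from fit import *
M={c:r.camera_model(c) for c in('scene','top')}
out={}
for c in M:
    im=r.capture(c)
    for t in('scoop','blue_pail','red_pail'):
        d=r.outline_of(c,t)
        print(c,t,[(round(x['score'],2),int(x['pixels'].sum()),(np.array(x['rect'])*[640,480,640,480]).round()) for x in d[:2]])
        if d: out[c,t]=d[0]['pixels'].astype(np.float32)
np.save('masks.npy',out,allow_pickle=True)
E
python3 look.py
cat > solve.py <<'E'
from station import r
from fit import *
M={c:r.camera_model(c) for c in('scene','top')}
o=np.load('masks.npy',allow_pickle=True).item()
for t,parts in(('blue_pail',PAIL),('red_pail',PAIL),('scoop',SC)):
    for cs in(('scene','top'),('scene',),('top',)):
        v=[(M[c],o[c,t]) for c in cs if (c,t) in o]
        if not v: continue
        mk=v[-1][1];ys,xs=np.nonzero(mk);g=ground(v[-1][0],(xs.mean(),ys.mean()),.05)
        best=None
        for y in (np.arange(0,2*np.pi,np.pi/6) if t=='scoop' else [0]):
            x0=np.array([g[0],g[1],y]);sx=np.array([x0,x0+[.02,0,0],x0+[0,.02,0],x0+[0,0,.4]])
            if t!='scoop': x0=x0[:2];sx=sx[:3,:2]
            q=minimize(cost,x0,args=(v,parts,t=='scoop'),method='Nelder-Mead',options=dict(initial_simplex=sx,xatol=1e-4,fatol=1e-4,maxiter=120))
            if best is None or q.fun<best.fun: best=q
        print(t,cs,best.x.round(4),round(best.fun,3))
E
python3 solve.py
```

```text
scene scoop [(0.89, 2751, array([306., 215., 351., 314.]))]
scene blue_pail [(0.83, 7201, array([228., 200., 311., 298.]))]
scene red_pail [(0.69, 5893, array([361., 179., 441., 263.]))]
top scoop [(0.81, 1062, array([252., 241., 299., 287.]))]
top blue_pail [(0.8, 4766, array([258., 152., 337., 234.]))]
top red_pail [(0.75, 4977, array([370., 220., 445., 297.]))]
blue_pail ('scene', 'top') [ 0.5744 -0.0377] 0.032
blue_pail ('scene',) [ 0.5766 -0.0399] 0.019
blue_pail ('top',) [ 0.5738 -0.037 ] 0.034
red_pail ('scene', 'top') [ 0.4769 -0.2343] 0.028
red_pail ('scene',) [ 0.4782 -0.2375] 0.019
red_pail ('top',) [ 0.4774 -0.2339] 0.025
scoop ('scene', 'top') [ 0.4632 -0.0226  5.7348] 0.087
scoop ('scene',) [ 0.4647 -0.0255  5.743 ] 0.077
scoop ('top',) [ 0.4638 -0.0211  5.7742] 0.081
```

```bash
python3 - <<'E'
import cv2
a=cv2.imread('pics/top0.png')[140:310,230:400];b=cv2.imread('pics/scene0.png')[170:330,220:380]
import numpy as np
a=cv2.resize(a,(400,400),interpolation=3);b=cv2.resize(b,(400,400),interpolation=3)
cv2.imwrite('pics/crop0.png',np.hstack([a,b]))
E
```

```text
(no output)
```

View pics/crop0.png

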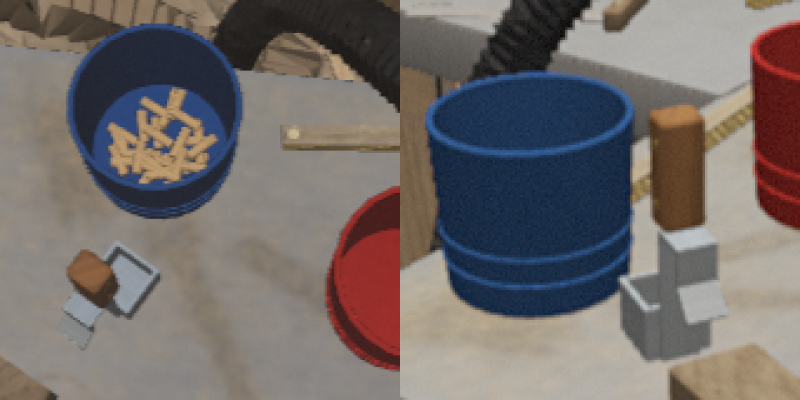

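```bash
python3 - <<'E'
from station import r
from fit import *
M={c:r.camera_model(c) for c in('scene','top')}
for uv in((338,142),(352,131),(380,145),(410,175),(450,215),(500,275)):
    print(uv,[(z,ground(M['top'],uv,z)[:2].round(2).tolist(),proj(M['scene'],ground(M['top'],uv,z)[None])[0].round().tolist()) for z in(0,.1,.2,.3,.4)])
s=r.sense();T=np.array(s['ee_rot']);p=s['tcp_pos'];j=s['joints'];print(np.round(j,1))
E
```

```text
(338, 142) [(0, [0.7, -0.1], [244.0, 244.0]), (0.1, [0.66, -0.1], [258.0, 196.0]), (0.2, [0.62, -0.1], [275.0, 141.0]), (0.3, [0.57, -0.1], [294.0, 77.0]), (0.4, [0.53, -0.1], [316.0, 2.0])]
(352, 131) [(0, [0.73, -0.12], [243.0, 235.0]), (0.1, [0.68, -0.12], [257.0, 189.0]), (0.2, [0.64, -0.12], [273.0, 136.0]), (0.3, [0.59, -0.12], [292.0, 74.0]), (0.4, [0.54, -0.11], [314.0, 1.0])]
(380, 145) [(0, [0.71, -0.18], [274.0, 228.0]), (0.1, [0.66, -0.17], [286.0, 183.0]), (0.2, [0.62, -0.16], [300.0, 132.0]), (0.3, [0.58, -0.15], [316.0, 71.0]), (0.4, [0.53, -0.15], [336.0, -0.0])]
(410, 175) [(0, [0.65, -0.24], [317.0, 224.0]), (0.1, [0.62, -0.23], [327.0, 180.0]), (0.2, [0.58, -0.21], [339.0, 129.0]), (0.3, [0.54, -0.2], [353.0, 69.0]), (0.4, [0.5, -0.18], [369.0, -1.0])]
(450, 215) [(0, [0.58, -0.32], [371.0, 219.0]), (0.1, [0.55, -0.3], [379.0, 176.0]), (0.2, [0.52, -0.27], [388.0, 126.0]), (0.3, [0.49, -0.25], [398.0, 67.0]), (0.4, [0.46, -0.23], [410.0, -3.0])]
(500, 275) [(0, [0.48, -0.42], [443.0, 215.0]), (0.1, [0.46, -0.38], [448.0, 172.0]), (0.2, [0.44, -0.35], [453.0, 123.0]), (0.3, [0.42, -0.31], [459.0, 65.0]), (0.4, [0.4, -0.28], [466.0, -4.0])]
[ 82.9  22.    0.5  -0.  -68.4 -14.8]
```

```bash
cat > go.py <<'E'
import sys,numpy as np
from station import r
from scipy.spatial.transform import Rotation as Ro
def go(p,yx=None):
    "tool pointing down, tool x at world angle yx deg; print shift/300mm & rotvec/180"
    s=r.sense();T=np.array(s['ee_rot']);d=np.array(p)-s['tcp_pos'];
    print('t',round(s['time_s'],2),'tcp',np.round(s['tcp_pos'],4),'w',round(s['gripper_width'],3),'F',np.round(s['wrist_force'],1),'yaw',round(np.degrees(np.arctan2(T[1,0],T[0,0])),1),'tilt',round(np.degrees(np.arccos(-T[2,2])),2),'j6',round(s['joints'][5],1))
    print('shift',np.round(T.T@d/.3,4),'dist',np.linalg.norm(d).round(4))
    if yx is not None:
        a=np.radians(yx);G=np.array([[np.cos(a),np.sin(a),0],[np.sin(a),-np.cos(a),0],[0,0,-1]])
        print('turn',np.round(Ro.from_matrix(T.T@G).as_rotvec()/np.pi,4))
a=[float(x) for x in sys.argv[1:]]
go(a[:3],a[3] if len(a)>3 else None)
E
python3 go.py 0.4444 -0.0111 0.24 -121.4
```

```text
t 0.8 tcp [0.2328 0.58   0.2396] w 0.998 F [-0.4  0.5  0.4] yaw -21.9 tilt 0.0 j6 -14.8
shift [ 1.3886e+00  1.5657e+00 -1.5000e-03] dist 0.6278
turn [0.     0.     0.5529]
```

```bash
python3 -m creep '[[0.7,0.46,0.52,0,0,0,0.18],[0.7,0.46,0.52,0,0,0,0.18],[0.7,0.46,0.52,0,0,0,0.18],[0.7,0.46,0.52,0,0,0,0.18],[0.7,0.46,0.52,0,0,0,0.18]]'; python3 go.py 0.4444 -0.0111 0.24 -121.4
```

```text
time_s: 1.22
tcp_pos: [0.303, 0.3819, 0.2396]
ee_rot: [[0.58, -0.815, 0.0], [-0.815, -0.58, 0.0], [-0.0, -0.0, -1.0]]
wrist_force: [1.4, 0.3, 0.5]
gripper_width: 0.74
t 1.22 tcp [0.303  0.3819 0.2396] w 0.74 F [1.4 0.3 0.5] yaw -54.5 tilt 0.02 j6 -35.3
shift [ 1.3404  0.3761 -0.0014] dist 0.4177
turn [-1.000e-04  1.000e-04  3.714e-01]
```

```bash
python3 -m creep '[[0.7,0.67,0.19,0,0,0,0.19],[0.7,0.67,0.19,0,0,0,0.19],[0.7,0.67,0.19,0,0,0,0.19],[0.7,0.67,0.19,0,0,0,0.19],[0.7,0.67,0.19,0,0,0,0.19]]'; python3 go.py 0.4444 -0.0111 0.24 -121.4
```

```text
time_s: 1.63
tcp_pos: [0.3725, 0.1855, 0.2401]
ee_rot: [[0.017, -1.0, 0.001], [-1.0, -0.017, 0.001], [-0.001, -0.001, -1.0]]
wrist_force: [1.3, 0.3, 0.0]
gripper_width: 0.703
t 1.63 tcp [0.3725 0.1855 0.2401] w 0.703 F [1.3 0.3 0. ] yaw -89.0 tilt 0.1 j6 -48.1
shift [ 6.595e-01 -2.284e-01 -1.000e-04] dist 0.2094
turn [-0.0003  0.0005  0.1799]
```

```bash
python3 -m creep '[[0.7,0.66,-0.228,0,0,0,0.18],[0.7,0.66,-0.228,0,0,0,0.18],[0.7,0.66,-0.228,0,0,0,0.18],[0.7,0.66,-0.228,0,0,0,0.18],[0.7,0.66,-0.228,0,0,0,0.18]]'; python3 -m creep '[[0.7,0,0,0,0,0,0]]'; python3 look.py; python3 solve.py|grep scoop; python3 go.py 0.4444 -0.0111 0.125 -121.4
python3 - <<'E'
from station import r
import cv2,numpy as np
t=r.capture('top');s=r.capture('scene')
cv2.imwrite('pics/pre.png',np.hstack([cv2.resize(t[140:340,200:400],(400,400)),cv2.resize(s[130:330,230:430],(400,400))]))
E
```

```text
time_s: 2.05
tcp_pos: [0.4435, -0.0105, 0.2406]
ee_rot: [[-0.526, -0.851, 0.003], [-0.851, 0.526, 0.002], [-0.003, -0.001, -1.0]]
wrist_force: [1.7, 0.4, 0.8]
gripper_width: 0.7
time_s: 2.13
tcp_pos: [0.4446, -0.0157, 0.2406]
ee_rot: [[-0.534, -0.845, 0.003], [-0.845, 0.534, 0.0], [-0.002, -0.002, -1.0]]
wrist_force: [-0.2, -0.6, 0.3]
gripper_width: 0.7
scene scoop [(0.63, 2718, array([310., 214., 350., 314.]))]
scene blue_pail [(0.77, 7205, array([230., 203., 314., 298.]))]
scene red_pail [(0.9, 5854, array([362., 178., 435., 264.]))]
top scoop [(0.68, 843, array([258., 241., 298., 289.]))]
top blue_pail []
top red_pail [(0.82, 5000, array([367., 221., 448., 299.]))]
scoop ('scene', 'top') [ 0.4629 -0.024   5.7185] 0.169
scoop ('scene',) [ 0.4643 -0.026   5.718 ] 0.077
scoop ('top',) [ 0.4631 -0.0231 -0.4971] 0.251
t 2.53 tcp [ 0.4433 -0.0093  0.2407] w 0.699 F [0.4 0.4 0.2] yaw -121.5 tilt 0.2 j6 -51.4
shift [ 0.0046 -0.0057  0.3856] dist 0.1157
turn [-0.0005  0.001  -0.0008]
```

View pics/pre.png

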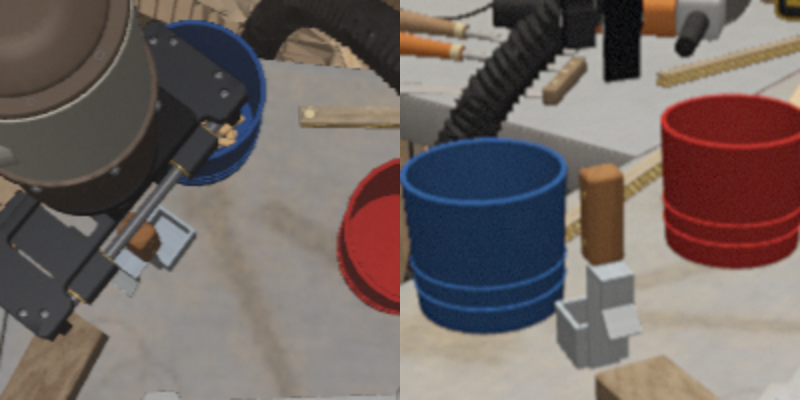

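The gripper is squarely above the brown grip, with the grip between the open fingers near (140,240) in the left half. The new scoop fit agrees with the first to within 2 mm, so I'll go down.

```bash
python3 -m creep '[[0.7,0.005,-0.006,0.08,0,0.001,0],[0.7,0.005,-0.006,0.20,0,0.001,0],[0.7,0.005,-0.006,0.30,0,0.001,0],[0.7,0.005,-0.006,0.38,0,0.001,0],[0.7,0.005,-0.006,0.40,0,0.001,0]]'; python3 go.py 0.4444 -0.0111 0.120 -121.4
```

```text
time_s: 3.05
tcp_pos: [0.4418, -0.0116, 0.1173]
ee_rot: [[-0.523, -0.852, -0.006], [-0.852, 0.523, -0.003], [0.006, 0.004, -1.0]]
wrist_force: [-0.1, 0.5, -0.6]
gripper_width: 0.703
t 3.05 tcp [ 0.4418 -0.0116  0.1173] w 0.703 F [-0.1  0.5 -0.6] yaw -121.5 tilt 0.39 j6 -51.3
shift [-0.0058 -0.0065 -0.0092] dist 0.0038
turn [ 0.0013 -0.0018 -0.0008]
```

```bash
python3 -m creep '[[0.7,0,-0.006,-0.008,0,0,0],[0.4,0,-0.006,-0.008,0,0,0],[0.2,0,-0.006,-0.008,0,0,0],[0,0,-0.006,-0.008,0,0,0],[0,0,-0.006,-0.008,0,0,0]]'; python3 -m creep '[[0,0,0,0,0,0,0],[0,0,0,0,0,0,0],[0,0,0,0,0,0,0],[0,0,0,0,0,0,0]]';  python3 go.py 0.4444 -0.0111 0.22 -121.4
```

```text
time_s: 3.47
tcp_pos: [0.4442, -0.0122, 0.1209]
ee_rot: [[-0.523, -0.852, -0.003], [-0.852, 0.523, -0.002], [0.003, 0.002, -1.0]]
wrist_force: [-0.1, -1.3, 0.1]
gripper_width: 0.481
time_s: 3.8
tcp_pos: [0.4445, -0.0121, 0.1214]
ee_rot: [[-0.523, -0.852, -0.002], [-0.852, 0.523, -0.002], [0.003, 0.001, -1.0]]
wrist_force: [0.1, 0.4, 2.1]
gripper_width: 0.25
t 3.8 tcp [ 0.4445 -0.0121  0.1214] w 0.25 F [0.1 0.4 2.1] yaw -121.5 tilt 0.16 j6 -51.1
shift [-0.0019  0.0025 -0.3287] dist 0.0986
turn [ 0.0004 -0.0008 -0.0007]
```

```bash
python3 -m creep '[[0,0,0,0,0,0,0],[0,0,0,-0.08,0,0,0],[0,0,0,-0.2,0,0,0],[0,0,0,-0.32,0,0,0],[0,0,0,-0.435,0,0,0]]'; python3 -m creep '[[0,0,0,-0.03,0,0,0],[0,0,0,-0.03,0,0,0],[0,0,0,-0.03,0,0,0]]';  python3 go.py 0.4444 -0.0111 0.25 -121.4; python3 look.py
python3 - <<'E'
from station import r
import cv2,numpy as np
t=r.capture('top');s=r.capture('scene')
cv2.imwrite('pics/lift.png',np.hstack([cv2.resize(t[140:340,200:400],(400,400)),cv2.resize(s[100:300,230:430],(400,400))]))
E
```

```text
time_s: 4.22
tcp_pos: [0.4441, -0.0121, 0.2531]
ee_rot: [[-0.523, -0.852, -0.004], [-0.852, 0.523, -0.002], [0.004, 0.002, -1.0]]
wrist_force: [1.0, -0.0, -1.4]
gripper_width: 0.253
time_s: 4.47
tcp_pos: [0.4435, -0.012, 0.2614]
ee_rot: [[-0.523, -0.852, -0.005], [-0.852, 0.523, -0.001], [0.003, 0.003, -1.0]]
wrist_force: [0.3, -0.6, -1.7]
gripper_width: 0.249
t 4.47 tcp [ 0.4435 -0.012   0.2614] w 0.249 F [ 0.3 -0.6 -1.7] yaw -121.6 tilt 0.27 j6 -51.1
shift [-0.0044 -0.0011  0.0379] dist 0.0115
turn [ 0.0011 -0.0011 -0.0009]
scene scoop [(0.93, 2761, array([304., 110., 350., 221.]))]
scene blue_pail [(0.56, 7008, array([230., 199., 314., 295.]))]
scene red_pail [(0.79, 5744, array([363., 177., 437., 262.]))]
top scoop [(0.86, 444, array([258., 234., 296., 265.]))]
top blue_pail [(0.94, 1393, array([292., 151., 336., 233.]))]
top red_pail [(0.58, 4959, array([369., 219., 448., 297.])), (0.57, 466, array([262., 239., 297., 265.]))]
```

View pics/lift.png

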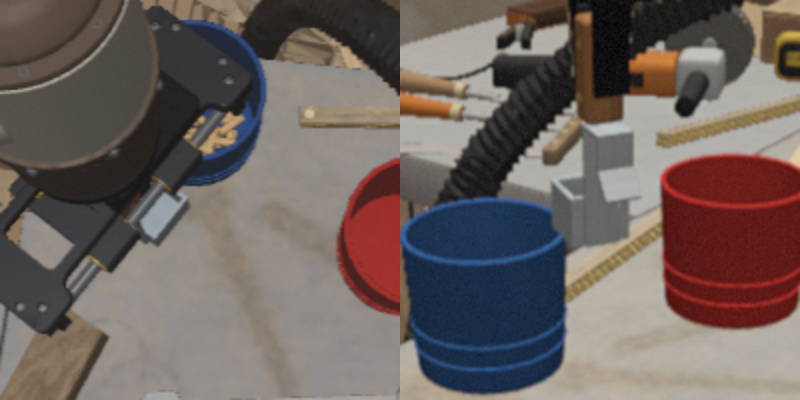

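The scoop is held upright and clear of the table, with its grip between the fingers at about (600,60) in the right half. Now I'll move it over the rim and check the fit against the cameras.

```bash
python3 go.py 0.5327 -0.0121 0.26 -121.4
```

```text
t 4.97 tcp [ 0.4441 -0.0121  0.2617] w 0.247 F [-0.5 -0.5 -1.2] yaw -121.5 tilt 0.29 j6 -51.1
shift [-0.1545 -0.2517  0.0042] dist 0.0886
turn [ 0.0009 -0.0013 -0.0008]
```

```bash
python3 -m creep '[[0,-0.05,-0.08,0,0,0,0],[0,-0.10,-0.17,0,0.001,-0.001,0],[0,-0.14,-0.23,0,0.001,-0.001,0],[0,-0.154,-0.252,0,0.001,-0.001,0],[0,-0.154,-0.252,0,0.001,-0.001,0]]'; python3 -m creep '[[0,0,0,0,0,0,0]]'; python3 look.py
cat > held.py <<'E'
from station import r
from fit import *
m=r.camera_model('scene');o=np.load('masks.npy',allow_pickle=True).item()
s=r.sense();T=np.array(s['ee_rot']);p=np.array(s['tcp_pos']);u=T[:,1]
exp=p-.022*u;print('expected scoop',exp.round(4),'yaw',np.degrees(np.arctan2(-u[1],-u[0])).round(1))
# visible parts: drop grip (fingers hide it)
mk=o['scene','scoop']
yaw=np.arctan2(-u[1],-u[0])
def vis(q):
    s_=sil(m,SC,Rz(q[3]),q[:3]); 
    top=proj(m,(np.array([[-.022,0,.084]])@Rz(q[3]).T+q[:3]))[0,1]
    w=np.zeros_like(mk);w[int(YT):]=1
    return 1-(np.minimum(s_,mk)*w).sum()/(np.maximum(s_,mk)*w).sum()
z0=s['tcp_pos'][2]-.1214
q0=np.array([exp[0],exp[1],z0,yaw]);YT=proj(m,(np.array([[-.022,0,.09]])@Rz(yaw).T+q0[:3]))[0,1]
print('cost at expected',round(vis(q0),3))
# depth is weak from one view: free along camera right/up only
C=-np.array(m['R']).T@m['t'];R=np.array(m['R'])
f=lambda a:vis(np.r_[q0[:3]+R[0]*a[0]+R[1]*a[1],yaw+a[2]])
q=minimize(f,[0,0,0],method='Nelder-Mead',options=dict(initial_simplex=[[0,0,0],[.004,0,0],[0,.004,0],[0,0,.1]],xatol=1e-4,fatol=1e-4))
print('offset right,down mm',(q.x[:2]*1e3).round(1),'world',(R[0]*q.x[0]+R[1]*q.x[1]).round(4),'dyaw',np.degrees(q.x[2]).round(1),round(q.fun,3))
E
python3 held.py; python3 solve.py|grep blue; python3 go.py 0.5327 -0.0121 0.16 -121.4
python3 - <<'E'
from station import r
import cv2,numpy as np
t=r.capture('top');s=r.capture('scene')
cv2.imwrite('pics/over.png',np.hstack([cv2.resize(t[100:300,200:400],(400,400)),cv2.resize(s[100:300,200:400],(400,400))]))
E
```

```text
time_s: 5.38
tcp_pos: [0.534, -0.0122, 0.2603]
ee_rot: [[-0.523, -0.852, -0.002], [-0.852, 0.523, -0.001], [0.002, 0.001, -1.0]]
wrist_force: [-0.6, 0.7, -0.9]
gripper_width: 0.251
time_s: 5.47
tcp_pos: [0.5332, -0.0123, 0.2598]
ee_rot: [[-0.524, -0.852, -0.003], [-0.852, 0.524, -0.002], [0.003, 0.002, -1.0]]
wrist_force: [-0.8, 0.4, -1.1]
gripper_width: 0.251
scene scoop [(0.71, 2214, array([256., 104., 296., 210.]))]
scene blue_pail [(0.88, 6906, array([231., 204., 313., 296.])), (0.49, 2221, array([257., 100., 297., 209.]))]
scene red_pail []
top scoop [(0.66, 765, array([253., 168., 300., 215.]))]
top blue_pail [(0.71, 2922, array([268., 151., 334., 235.]))]
top red_pail [(0.91, 5007, array([368., 222., 448., 300.]))]
expected scoop [ 0.5523 -0.0237  0.2607] yaw -31.5
cost at expected 0.05
offset right,down mm [ 0.4 -0.1] world [-0.0003 -0.0003  0.0001] dyaw -0.2 0.043
blue_pail ('scene', 'top') [ 0.5747 -0.0377] 0.234
blue_pail ('scene',) [ 0.5756 -0.0389] 0.056
blue_pail ('top',) [ 0.5737 -0.037 ] 0.407
t 5.87 tcp [ 0.5336 -0.0122  0.2607] w 0.251 F [-0.1  0.7 -1.5] yaw -121.5 tilt 0.09 j6 -47.7
shift [0.0008 0.0026 0.3356] dist 0.1007
turn [ 0.     -0.0005 -0.0008]
```

View pics/over.png

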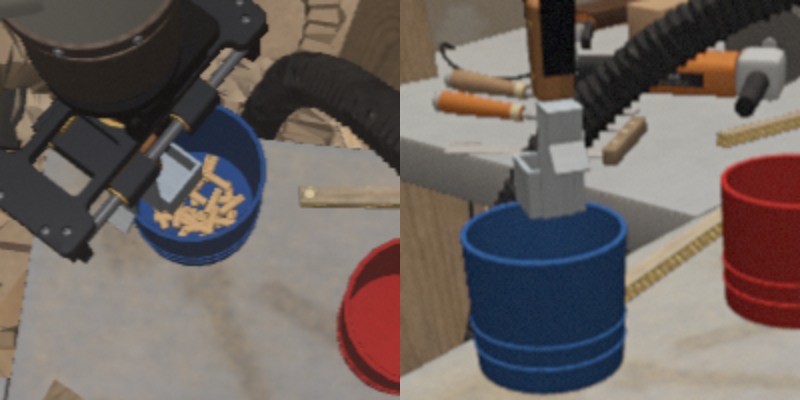

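The scoop is over the near side of the rim and the fit agrees with the tool pose to 0.5 mm. The cup is inside the pail opening, at (175,180) in the left half. Now I'll lower it.

```bash
python3 -m creep '[[0,0.001,0.002,0.06,0,0,0],[0,0.001,0.002,0.13,0,0,0],[0,0.001,0.002,0.20,0,0,0],[0,0.001,0.002,0.24,0,0,0],[0,0.001,0.002,0.25,0,0,0]]'; python3 -m creep '[[0,0,0,0,0,0,0]]';python3 go.py 0.5327 -0.0121 0.155 -121.4
python3 - <<'E'
from station import r
import cv2,numpy as np
t=r.capture('top');s=r.capture('scene')
cv2.imwrite('pics/down1.png',np.hstack([cv2.resize(t[100:300,200:400],(400,400)),cv2.resize(s[150:300,210:360],(400,400))]))
E
```

```text
time_s: 6.38
tcp_pos: [0.5314, -0.0125, 0.183]
ee_rot: [[-0.524, -0.852, -0.006], [-0.852, 0.524, -0.002], [0.005, 0.004, -1.0]]
wrist_force: [0.4, -0.2, -0.6]
gripper_width: 0.249
time_s: 6.47
tcp_pos: [0.5314, -0.0126, 0.1827]
ee_rot: [[-0.524, -0.852, -0.007], [-0.852, 0.524, -0.003], [0.006, 0.005, -1.0]]
wrist_force: [0.1, -0.3, -1.2]
gripper_width: 0.253
t 6.47 tcp [ 0.5314 -0.0126  0.1827] w 0.253 F [ 0.1 -0.3 -1.2] yaw -121.6 tilt 0.43 j6 -47.8
shift [-0.0042 -0.0034  0.0924] dist 0.0278
turn [ 0.0015 -0.0019 -0.0009]
```

View pics/down1.png

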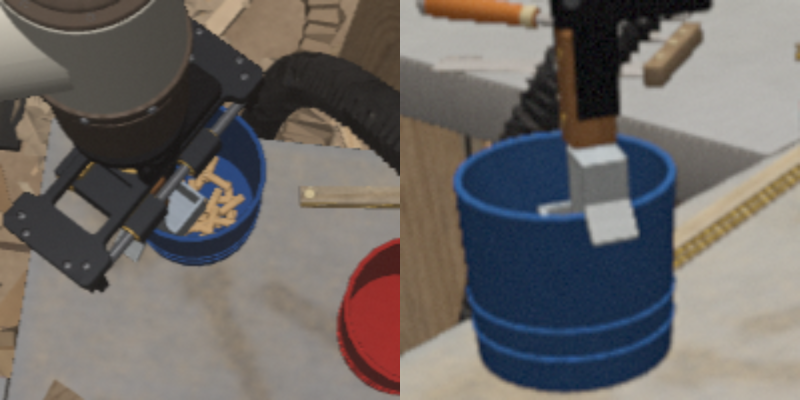

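The lip and tail are outside the wall at (610,220) in the right half and the cup is inside. I'll go on slowly.

```bash
python3 -m creep '[[0,-0.003,-0.003,0.02,0.001,-0.002,0],[0,-0.003,-0.003,0.04,0.001,-0.002,0],[0,-0.003,-0.003,0.06,0.001,-0.002,0],[0,-0.003,-0.003,0.08,0.001,-0.002,0],[0,-0.003,-0.003,0.085,0.001,-0.002,0]]'; python3 go.py 0.5327 -0.0121 0.15 -121.4
```

```text
time_s: 6.98
tcp_pos: [0.532, -0.0123, 0.1567]
ee_rot: [[-0.524, -0.852, -0.002], [-0.852, 0.524, 0.001], [-0.0, 0.002, -1.0]]
wrist_force: [-0.5, -0.2, -1.5]
gripper_width: 0.253
t 6.98 tcp [ 0.532  -0.0123  0.1567] w 0.253 F [-0.5 -0.2 -1.5] yaw -121.6 tilt 0.13 j6 -47.6
shift [-0.0017 -0.0016  0.0223] dist 0.0067
turn [ 0.0007  0.     -0.0011]
```

```bash
python3 -m creep '[[0,-0.002,-0.002,0.006,0,0,0],[0,-0.002,-0.002,0.011,0,0,0],[0,-0.002,-0.002,0.015,0,0,0],[0,-0.002,-0.002,0.018,0,0,0]]'; python3 go.py 0.5327 -0.0121 0.15 -121.4
```

```text
time_s: 7.32
tcp_pos: [0.533, -0.0121, 0.1514]
ee_rot: [[-0.524, -0.852, -0.002], [-0.852, 0.524, 0.001], [-0.0, 0.002, -1.0]]
wrist_force: [-2.2, 0.4, 4.3]
gripper_width: 0.252
t 7.32 tcp [ 0.533  -0.0121  0.1514] w 0.252 F [-2.2  0.4  4.3] yaw -121.6 tilt 0.12 j6 -47.6
shift [0.0005 0.0008 0.0048] dist 0.0015
turn [ 0.0007  0.     -0.001 ]
```

Contact comes at TCP z 0.1514, as predicted, so the crown is on the rim. I'll release gently.

```bash
python3 -m creep '[[0.3,0,0,0,0,0,0],[0.35,0,0,0,0,0,0],[0.4,0,0,0,0,0,0],[0.5,0,0,0,0,0,0],[0.55,0,0,0,0,0,0]]'; python3 -m creep '[[0.55,0,0,0,0,0,0],[0.55,0,0,0,0,0,0]]'; python3 look.py
python3 - <<'E'
from station import r
import cv2,numpy as np
t=r.capture('top');s=r.capture('scene')
cv2.imwrite('pics/rel.png',np.hstack([cv2.resize(t[100:300,200:400],(400,400)),cv2.resize(s[150:300,210:360],(400,400))]))
print(r.sense()['gripper_width'],r.sense()['wrist_force'])
E
```

```text
time_s: 7.73
tcp_pos: [0.5331, -0.0121, 0.1516]
ee_rot: [[-0.524, -0.852, -0.001], [-0.852, 0.524, 0.001], [-0.0, 0.002, -1.0]]
wrist_force: [-0.2, -0.1, -0.2]
gripper_width: 0.468
time_s: 7.9
tcp_pos: [0.5331, -0.0121, 0.1517]
ee_rot: [[-0.524, -0.852, -0.001], [-0.852, 0.524, 0.001], [-0.0, 0.002, -1.0]]
wrist_force: [-0.9, 0.4, -0.3]
gripper_width: 0.534
scene scoop [(0.65, 1047, array([268., 185., 299., 262.]))]
scene blue_pail [(0.91, 5859, array([230., 200., 313., 296.]))]
scene red_pail [(0.9, 5824, array([360., 178., 437., 264.]))]
top scoop [(0.71, 365, array([268., 195., 304., 221.]))]
top blue_pail [(0.88, 1909, array([259., 160., 333., 232.]))]
top red_pail [(0.94, 5053, array([370., 220., 447., 302.]))]
0.5531345767855755 [-0.3999057  -0.59681506  0.20954912]
```

View pics/rel.png

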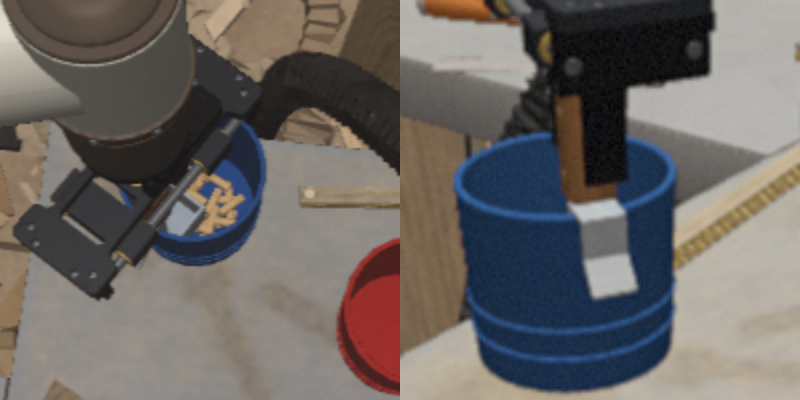

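The scoop hangs with its crown on the rim at (600,210) in the right half and stays upright after release. I'll retreat straight up.

```bash
python3 -m creep '[[0.6,0,0,-0.03,0,0,0],[0.6,0,0,-0.08,0,0,0],[0.6,0,0,-0.16,0,0,0],[0.6,0,0,-0.26,0,0,0],[0.6,0,0,-0.36,0,0,0]]'; python3 go.py 0.36 0.18 0.30; python3 -c "
from station import r;import cv2;cv2.imwrite('pics/up.png',r.capture('scene'))"
```

```text
time_s: 8.82
tcp_pos: [0.5328, -0.0124, 0.2612]
ee_rot: [[-0.524, -0.852, -0.002], [-0.852, 0.524, 0.001], [0.0, 0.002, -1.0]]
wrist_force: [0.9, 0.3, -0.1]
gripper_width: 0.6
t 8.82 tcp [ 0.5328 -0.0124  0.2612] w 0.6 F [ 0.9  0.3 -0.1] yaw -121.6 tilt 0.13 j6 -47.6
shift [-0.2447  0.827  -0.1276] dist 0.2615
```

View pics/up.png

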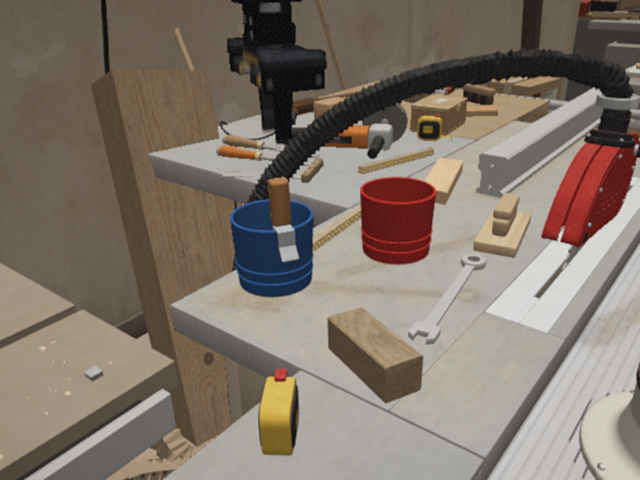

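The scoop hangs on the blue pail with its grip at (280,205) and its tail outside at (287,243). It leans slightly. I'll move the arm aside so the top camera has a clear view.

```bash
python3 -m creep '[[0.6,-0.2,0.6,-0.1,0,0,0],[0.6,-0.2,0.6,-0.1,0,0,0],[0.6,-0.2,0.6,-0.1,0,0,0],[0.6,-0.2,0.6,-0.1,0,0,0],[0.6,-0.2,0.6,-0.1,0,0,0]]' | head -2; python3 -m creep '[[0.6,0,0,0,0,0,0],[0.6,0,0,0,0,0,0]]'|head -2; python3 look.py
cat > hang.py <<'E'
from station import r
from fit import *
from scipy.spatial.transform import Rotation as Ro
import cv2
M={c:r.camera_model(c) for c in('scene','top')};o=np.load('masks.npy',allow_pickle=True).item()
pail=np.array([.5744,-.0377,0]);Z=[('scene',lambda yy:None)]
# compare only pixels that pail can't hide: grip part of mask (both) + hook tail in scene
def parts(): return SC[2:]
def f(q):
    R=(Ro.from_euler('z',q[3])*Ro.from_euler('xy',q[4:6])).as_matrix();c=0
    s_=sil(M['scene'],SC[2:],R,q[:3]);mk=o['scene','scoop'];c+=1-np.minimum(s_,mk).sum()/np.maximum(s_,mk).sum()
    s_=sil(M['top'],SC,R,q[:3]);mk=o['top','scoop'];c+=1-np.minimum(s_,mk).sum()/np.maximum(s_,mk).sum()
    return c/2
x0=np.array([.5517,-.0236,.03,-.55,0,0])
sx=np.vstack([x0]+[x0+np.eye(6)[i]*[.004,.004,.004,.1,.1,.1][i] for i in range(6)])
q=minimize(f,x0,method='Nelder-Mead',options=dict(initial_simplex=sx,maxiter=900,xatol=1e-4,fatol=1e-5))
R=(Ro.from_euler('z',q.x[3])*Ro.from_euler('xy',q.x[4:6])).as_matrix();h=R@[-.034,0,.08]+q.x[:3]
print(q.x.round(4),round(q.fun,3),'hook',h.round(4),'hook r',np.linalg.norm((h-pail)[:2]).round(4),'cup r',np.linalg.norm((q.x[:3]-pail)[:2]).round(4),'lean',np.arccos(R[2,2]).round(3))
E
python3 hang.py
python3 - <<'E'
from station import r
import cv2,numpy as np
t=r.capture('top');s=r.capture('scene')
cv2.imwrite('pics/fin.png',np.hstack([cv2.resize(t[120:270,220:370],(400,400),interpolation=3),cv2.resize(s[150:300,210:360],(400,400),interpolation=3)]))
x=r.sense();print(x['time_s'],x['wrist_force'])
E
```

```text
time_s: 9.28
tcp_pos: [0.4122, 0.1343, 0.2991]
time_s: 9.45
tcp_pos: [0.4117, 0.1352, 0.3005]
scene scoop [(0.63, 1607, array([268., 178., 297., 261.]))]
scene blue_pail [(0.79, 6005, array([229., 203., 312., 298.]))]
scene red_pail [(0.92, 5814, array([359., 179., 439., 264.]))]
top scoop [(0.93, 1089, array([255., 186., 303., 233.])), (0.32, 5038, array([369., 219., 446., 301.]))]
top blue_pail [(0.7, 3874, array([259., 152., 336., 234.]))]
top red_pail [(0.7, 5074, array([369., 220., 447., 299.]))]
[ 0.5506 -0.0217  0.0298 -0.557   0.0097  0.0108] 0.129 hook [ 0.5221 -0.0048  0.1101] hook r 0.0618 cup r 0.0286 lean 0.015
9.95 [-0.09738729  0.89659625 -0.52771053]
```

View pics/fin.png

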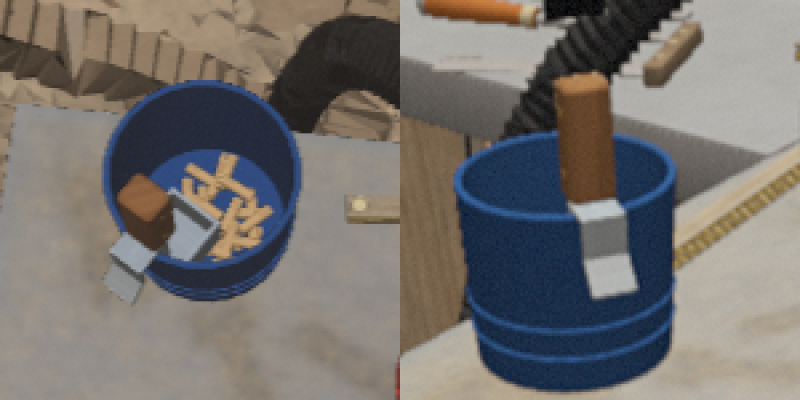

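The cup is inside at (190,225) in the left half and the tail is outside at (125,280). The hook fit gives radius 62 mm and height 110 mm, the cup is 29 mm from the axis, and the lean is about 0.02 rad. All of these are inside the limits, and the arm is clear and still, so I'll hand in.

```bash
python3 -c "
from station import r
print(r.finish_job(), r.sense()['time_s'])"
```

```text
the job is handed in; nothing more can be done
the job is handed in; nothing more can be done
```

The scoop is hanging on the near side of the blue pail's rim, with the cup inside and the tail outside, and I handed the job in at about 10 s. I found the scoop and pails by fitting models to the camera outlines. I then gripped the wooden grip from above, lifted the scoop over the rim and lowered it. The hook touched the rim at the predicted height with about 6 N. I released it there and moved the arm up and aside.

| Last check (both cameras) | Measured | Required |
|---|---|---|
| Hook crown from pail axis | 62 mm | 45–75 mm |
| Hook crown height | 110 mm | 100–125 mm |
| Centre of cup's underside from axis | 29 mm | under 46 mm |
| Cup underside above table | 30 mm | over 20 mm |
| Lean | about 0.02 rad | under 0.30 rad |

Wrist force was back to noise level and the arm was well clear of everything.

- **Camera disagreement:** the two cameras differed by about 3 mm on the pail's position, which is well inside these margins.
- **Rough last fit:** the final fit matched the outlines only loosely because the pail hides part of the scoop, so the lean figure is approximate. The pictures do show it nearly upright.
- **Missed detections:** the networks missed a pail in two views while the arm was working; this affected nothing.
- **Not measured:** I did not measure the scoop's speed. It looked unmoved in pictures taken about 1 s apart after release.

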